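Close the filter hatch of the bench vacuum pump

TASK

The vacuum pump has a fresh filter: set its loose hatch cover over the open filter well, fully down on the seal, then push the red wing stud in against its spring, give it a quarter turn clockwise until its cam catches, and let go. Feel your way down: never press or wrench on the pump with more than 30 newtons, and leave the other things on the bench where they are.

Things in the scene. Friction and masses are not known exactly. Their poses are not given: they have to be found in the camera images.
- pump: bench vacuum pump fixed to the bench: white housing, grey deck, 170 (x) x 220 (y) x 95 mm high, origin under its centre; gauge, black knob and brass hose barb (up to 28 mm above the deck) on its +y side. An open filter well lies 35 mm off its middle towards -y, ringed by an upright aluminium coaming 97 (x) x 73 (y) mm outside, round-edged, 14 mm high above a black seal
- hatch_seat (a point): centre of the well, at the top of the seal (97 mm above the bench) where the rim of the cover must stand; axes as the pump's. A steel bridge crosses the well; in it, centred on this point, is the catch plate with a 27 x 9 mm slot along x. Bridge and plate rest on the filter, so their height differs with the cartridge (plate top 0.5 mm below to 9.5 mm above this point)
- cover: loose hatch cover, aluminium with dark top panel, 108 (x) x 84 (y) x 28 mm, about 0.27 kg with its captive stud, by whose wing it can be carried; origin at the centre of its underside (the rim of its skirt), z up. Skirt 24 mm deep, inside 100 x 76 mm: 1.5 mm free all round on the coaming. Fits either way round (half turn)
- wing (a point): middle of the red wing of the stud in the centre of the cover, 60 mm above its rim when not pressed: wing 34 (this point's x) x 10 (y) x 25 mm tall, from 13 mm below to 12 mm above this point, on a black flange 40 mm across that is part of the stud; moves and turns with it. Its tail is a 22 x 5 x 5 mm cam bar along the point's x, its middle 55 mm below this point
- wing_press (a joint): depth the stud is pressed into the cover, m, 0 (sprung out) to 0.0158; spring 4 N + 0.45 N per mm. Cover seated, bar in the slot: it clears the plate at 3.5 to 13.5 mm and meets the hard socket floor 1.5 mm deeper. That depth differs from run to run, is not reported and must be felt. When caught, the stud has sprung back 2.5 mm from where it clears
- wing_turn (a joint): turn of the stud in the cover, rad, clockwise from above positive, friction 0.02 N m. 0: wing along the cover's x, bar in line with the slot (up to 0.15 off it drops in, else it stands on the plate). 1.57: wing across, bar in its notches (1.45 to 1.75; a stop ends the turn there). Turns only while pressed clear of the plate. Starts up to 0.2 either side of 0
- beaker_50: small clear glass beaker, 45 mm wide, 58 mm tall, origin under its centre; leave it alone
- lab_timer: white lab timer lying flat, 70 x 66 x 19 mm, origin under its centre; leave it alone
- tape_roll: brown roll of tape lying flat, 92 mm across, 48 mm tall, origin under its centre; leave it alone
- specimen_cup: specimen cup with yellow lid, 62 mm wide, 68 mm tall, origin under its centre; leave it alone

How it is judged:
By the outcome, as a careful person would: the job done as asked, in the order asked, and still so for the second after the job is handed in, with the robot touching nothing.
It also fails if it takes over 72 s, if anything falls off the work surface, if the arm or the gripper's body presses on something with over 40 N, if the wrist force passes 120 N, or if a joint passes its speed limit or range.

ROBOT

A 6-joint arm with a two-finger parallel gripper is mounted at the origin on a cart in front of the work surface, level with it; the furniture and walls round the work are solid. World frame = base frame: x ahead of the robot, y to its left, z up, the work surface at z = 0. Lengths are in m, angles in rad, forces in N, time in s.
With the tool pointing down it reaches from about 0.25 to 0.85 m from the base axis. Payload 12.5 kg.
Tool frame: the origin (TCP) lies on the centre line of the jaws, within the pads' length; the fingertips stand 11 mm ahead of it and the grasp point (between the pads) lies 8 mm behind it; z points along the fingers, y is the direction in which the jaws open and shut (so a half turn about z gives the same grasp; the last joint's range is limited). The gripper opens to 93 mm and grips with 3 to 60 N. Pads are 15 mm wide; open, the fingers measure 128 mm over their backs; the gripper's body (75 mm by 188 mm) begins 65 mm behind the grasp point.
Start: joints at [-1.374, 0.351, 1.652, -0, 1.139, -0.085], TCP at [0.153, -0.528, 0.206] pointing down, gripper open.
Joint ranges: [-2.75, 2.75], [-0.79, 2.1], [0.01, 2.65], [-1.57, 4.71], [0.07, 3.14], [-2.87, 2.87]. Speed limits (rad/s): [2.22, 2.22, 2.79, 3.14, 3.14, 3.14].

INTERFACE

Orientations are given as a 3x3 rotation matrix whose columns are the frame's x, y, z axes.
In Python, from cell import ctrl, read_camera, ticket, recognise, landmark_of gives the robot as it stands. The module is installed in compiled form; this text tells all that it offers.
- The arm moves only by the shell command python3 -m handwheel 'ROWS' [OPENING] [FORCE]. ROWS is JSON, a list of rows, each a list of 6 numbers: the shift along the tool's x, y, z in m, then the turn, a rotation vector about the tool's x, y, z in rad. A call has 1 to 8 rows; each row shifts and turns the commanded pose from where the row before left it, along the tool's axes as they then stand; what a row does not reach is not made up. A row lasts 1/10 s, in which the tool goes at most 50 mm and 8.59 degrees, less where a joint would pass 70% of its speed; a pose out of reach is approached as far as the arm can. A call is refused whole if a number of a shift passes 0.05 or a number of a turn 0.15, either way. A call with a gripper value outside its range is refused whole. OPENING is the finger opening in m, from 0 to 0.093, set as the call begins (- or left out, the last holds). The fingers move at their own pace and stop on an object; FORCE is the grip in N (left out, the last holds). Time passes only in rows, so rows that do not move let the fingers close. It gives the time, the measured TCP pose, the force and the opening at its end, in the units of the state.
- ctrl.get_state(): the state, without advancing time (a new reading comes with each control period).
- read_camera(name): name is "side" or "top" or "wrist"; returns a dict with "img" (384x512x3 uint8, red, green, blue), "z_map" (384x512 float32, m along the optical axis (not along the pixel's ray), 0 where there is no reading), "fx", "fy", "cx", "cy" (pixels), "rvec" (rotation vector, rad) and "tvec" (3), from world to camera coordinates, as OpenCV has them; the wrist camera has in their place "mount" (4x4, takes a point from camera to tool coordinates, whose origin is the TCP and whose axes are the flange's). Camera axes: x right, y down, z forward; pixel columns grow to the right and rows downward; lengths in m; the calibration is good to about 2 mm. A picture is of the moment at which its call begins: read the wrist's pose just before it.
- ticket.hand_in(): hands the job in, once; it reports no verdict.
Trained networks look in the newest picture that a camera, given by its name, has taken for a name from the list of things; names that differ only in an ending like _2 or _b are one class to them, and where a whole thing is asked for, a point or a joint stands for the part that bears it (a point fixed in the world has none). Each returns a list of dicts, best first, with "p" (0 to 1); they miss things now and then, are a little off and sometimes report something else, mostly with a low value. They report only what shows in the picture. A call takes as long as a camera call.
- recognise(camera, name): "at" ([x, y, z] in m, in world coordinates, good to about 4 mm: the middle of the surface that is visible of it).
- landmark_of(camera, name): "at" ([x, y, z] in m, in world coordinates, good to about 4 mm: a listed point, or the origin of a listed thing).
The state is a dict: "time_s": time; "joint_positions": joint angles; "qd": joint speeds; "joint_efforts": joint torques, N m; "eef_pos": TCP position; "tcp_rot": TCP orientation; "contact_force": force on the tool from outside, world axes, zero at the start; "ft_torque": the same for the moment, N m; "grip_width": opening from 0.0 (shut) to 1.0 (fully open).
Only numpy, scipy, OpenCV 4.12 (cv2) and the standard library are available. Lean on these libraries where they do the work, as an engineer would, in place of code of your own. Each camera call takes 0.05 s, during which the arm holds its last target. There are 200 camera calls.

## Working session

There is one attempt and no reset: what is moved stays moved. The work goes in short steps, Python scripts to look and compute and a shell command to move; the robot and the scene stay as the last step left them, time stands still between calls to the robot, and variables do not carry over. Pictures are saved under pics/ and viewed, about 8 in all and at most 12, crops included, and the job is handed in when it is done.

```bash
mkdir -p pics; cat > h.py <<'E'
import numpy as np,cv2
from cell import ctrl,read_camera,recognise,landmark_of
def snap(n,f):
    r=read_camera(n);cv2.imwrite('pics/'+f,r['img'][:,:,::-1]);return r
def world(r,st=None):
    z=r['z_map'];v,u=np.mgrid[:z.shape[0],:z.shape[1]]
    P=np.stack([(u-r['cx'])/r['fx']*z,(v-r['cy'])/r['fy']*z,z],-1)
    if 'rvec' in r:
        R=cv2.Rodrigues(np.array(r['rvec'],float))[0];return (P-np.array(r['tvec']).ravel())@R
    M=np.array(r['mount']);Q=P@M[:3,:3].T+M[:3,3]
    return Q@np.array(st['tcp_rot']).T+np.array(st['eef_pos'])
E
python3 - <<'E'
from h import *
np.set_printoptions(precision=4,suppress=True)
st=ctrl.get_state();print(st['time_s'],st['eef_pos'],np.array(st['tcp_rot']),st['contact_force'],st['ft_torque'],st['grip_width'])
r=snap('top','top1.png');np.savez('pics/top1.npz',W=world(r),img=r['img'])
for n in ['pump','cover','hatch_seat','wing','beaker_50','lab_timer','tape_roll','specimen_cup']:
    print(n,[(np.round(d['at'],4),round(d['p'],2)) for d in landmark_of('top',n)[:3]])
E
```

```text
0.0 [ 0.1529 -0.5279  0.2051] [[ 0.9606  0.2781 -0.0002]
 [ 0.2781 -0.9605  0.0011]
 [ 0.0001 -0.0011 -1.    ]] [ 0.4216 -0.1441  0.2068] [ 0.0028  0.0023 -0.0044] 1.0023463968445776
pump [(array([0.5465, 0.0743, 0.0051]), 0.89)]
cover [(array([ 0.4582,  0.3433, -0.0006]), 0.72), (array([ 0.4349, -0.4009,  0.0027]), 0.17)]
hatch_seat [(array([0.5396, 0.0405, 0.0956]), 0.87)]
wing [(array([0.4629, 0.3452, 0.0596]), 0.66)]
beaker_50 [(array([ 0.371 , -0.0159, -0.0009]), 0.47)]
lab_timer [(array([0.3681, 0.1329, 0.0004]), 0.62)]
tape_roll [(array([ 0.4015, -0.1943, -0.0006]), 0.69), (array([0.4608, 0.3443, 0.0609]), 0.38)]
specimen_cup []
```

View pics/top1.png

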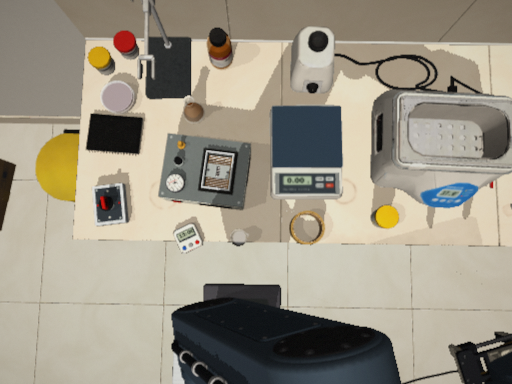

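The top view shows the cover at about (111,204), the pump at (205,172) with its well at (218,170), the timer at (188,237), the beaker at (238,237) and the tape at (307,228). Next I measure yaws from the depth map.

```bash
python3 - <<'E'
from h import *
np.set_printoptions(precision=4,suppress=True)
d=np.load('pics/top1.npz');W=d['W'];img=d['img'].astype(int)
def rect(m,n):
    p=W[m][:,:2].astype(np.float32)*1000
    print(n,len(p),cv2.minAreaRect(p),'mean',W[m].mean(0))
x,y,z=W[...,0],W[...,1],W[...,2]
def near(cx,cy,r):return np.hypot(x-cx,y-cy)<r
rect(near(.547,.074,.145)&(z>.085)&(z<.102),'deck')
m=near(.54,.04,.075)&(z>.106)&(z<.122);rect(m,'coaming')
rect(near(.46,.345,.075)&(z>.02)&(z<.04),'cover')
red=(img[...,0]>130)&(img[...,1]<70)&(img[...,2]<70)&near(.46,.345,.06);rect(red,'wing')
print(np.median(z[red]))
c=img[140:205,155:255].astype(np.uint8)[:,:,::-1];c2=img[175:235,85:140].astype(np.uint8)[:,:,::-1]
a=cv2.resize(c,None,fx=5,fy=5);b=cv2.resize(c2,(298,325))
cv2.imwrite('pics/c1.png',np.hstack([a,b]))
E
```

```text
deck 4618 ((542.95751953125, 79.66357421875), (217.74636840820312, 167.92666625976562), 83.80052947998047) mean [0.5429 0.0767 0.0952]
coaming 244 ((539.0408935546875, 44.47663879394531), (73.01236724853516, 97.50459289550781), 83.99703979492188) mean [0.5382 0.0449 0.1106]
cover 1078 ((455.77081298828125, 345.0689392089844), (108.2853775024414, 85.3682861328125), 8.307190895080566) mean [0.4549 0.3423 0.0284]
wing 45 ((456.46148681640625, 345.50347900390625), (54.6018180847168, 26.74353790283203), 75.43714904785156) mean [0.4565 0.3461 0.0661]
0.07127406418147121
```

View pics/c1.png

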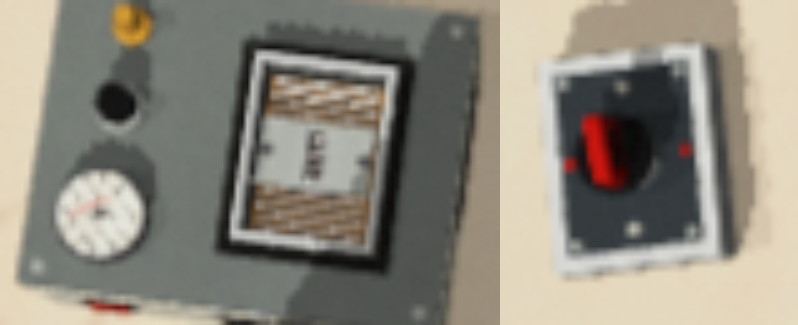

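```bash
M='[[0.0222,-0.0314,0,0,0,0],[0.0222,-0.0314,0,0,0,0],[0.0222,-0.0314,0,0,0,0],[0.0222,-0.0314,0,0,0,0],[0.0222,-0.0314,0,0,0,0],[0.0222,-0.0314,0,0,0,0],[0.0222,-0.0314,0,0,0,0],[0.0222,-0.0314,0,0,0,0]]' ; unset M
python3 -m handwheel '[[0.0222,-0.0314,0,0,0,0],[0.0222,-0.0314,0,0,0,0],[0.0222,-0.0314,0,0,0,0],[0.0222,-0.0314,0,0,0,0],[0.0222,-0.0314,0,0,0,0],[0.0222,-0.0314,0,0,0,0],[0.0222,-0.0314,0,0,0,0],[0.0222,-0.0314,0,0,0,0]]'
python3 -m handwheel '[[0.0222,-0.0314,0,0,0,0],[0.0222,-0.0314,0,0,0,0],[0.0222,-0.0314,0,0,0,0],[0.0222,-0.0314,0,0,0,0],[0.0222,-0.0314,0,0,0,0],[0.0222,-0.0314,0,0,0,0],[0.0222,-0.0314,0,0,0,0],[0.0222,-0.0314,0,0,0,0]]'
python3 -m handwheel '[[0.0222,-0.0314,0,0,0,0],[0.0222,-0.0314,0,0,0,0],[0.0222,-0.0314,0,0,0,0],[0.0222,-0.0314,0,0,0,0],[0.0222,-0.0314,0,0,0,0],[0.0222,-0.0314,0,0,0,0],[0.0222,-0.0314,0,0,0,0],[0.0222,-0.0314,0,0,0,0]]'
python3 -m handwheel '[[0,0,0,0,0,-0.149],[0,0,0,0,0,-0.149],[0,0,0,0,0,-0.149],[0,0,0,0,0,-0.149],[0,0,0,0,0,-0.149],[0,0,0,0,0,-0.149],[0,0,0,0,0,-0.149],[0,0,0,0,0,-0.149]]'
python3 -m handwheel '[[0,0,0,0,0,-0.149],[0,0,0,0,0,-0.149],[0,0,0,0,0,-0.149],[0,0,0,0,0,-0.149],[0,0,0,0,0,-0.149],[0,0,0,0,0,-0.149],[0,0,0,0,0,-0.149],[0,0,0,0,0,-0.149]]'
python3 -m handwheel '[[0,0,0,0,0,-0.149],[0,0,0,0,0,-0.149],[0,0,0,0,0,-0.149],[0,0,0,0,0,-0.149],[0,0,0,0,0,0],[0,0,0,0,0,0]]'
python3 - <<'E'
from h import *
st=ctrl.get_state();r=snap('wrist','w1.png');np.savez('pics/w1.npz',W=world(r,st),img=r['img'])
print(np.degrees(np.arctan2(st['tcp_rot'][1][0],st['tcp_rot'][0][0])),st['joint_positions'])
print(landmark_of('wrist','wing'),landmark_of('wrist','cover'))
E
```

```text
time_s: 1.25
eef_pos: [0.2539, -0.2362, 0.2058]
tcp_rot: [[0.961, 0.278, 0.0], [0.278, -0.961, -0.0], [0.0, 0.001, -1.0]]
contact_force: [0.6, 0.5, 0.7]
grip_width: 1.0
time_s: 2.05
eef_pos: [0.3548, 0.0548, 0.2059]
tcp_rot: [[0.96, 0.278, 0.001], [0.278, -0.96, -0.0], [0.001, 0.0, -1.0]]
contact_force: [0.1, -0.9, 1.0]
grip_width: 0.999
time_s: 2.85
eef_pos: [0.4555, 0.3454, 0.2056]
tcp_rot: [[0.96, 0.278, 0.0], [0.278, -0.96, -0.0], [0.0, 0.0, -1.0]]
contact_force: [0.3, -0.7, 0.8]
grip_width: 1.003
time_s: 3.65
eef_pos: [0.4552, 0.3438, 0.2056]
tcp_rot: [[0.091, 0.996, -0.0], [0.996, -0.091, -0.0], [-0.0, -0.0, -1.0]]
contact_force: [-0.1, 0.2, -0.0]
grip_width: 1.0
time_s: 4.45
eef_pos: [0.4552, 0.3438, 0.2056]
tcp_rot: [[-0.892, 0.453, -0.0], [0.453, 0.892, 0.0], [0.0, -0.0, -1.0]]
contact_force: [0.1, 0.0, -0.5]
grip_width: 1.0
time_s: 5.05
eef_pos: [0.4552, 0.3437, 0.2056]
tcp_rot: [[-0.993, -0.115, -0.0], [-0.115, 0.993, -0.0], [0.0, -0.0, -1.0]]
contact_force: [0.1, 0.9, 0.5]
grip_width: 0.998
-173.37149388107593 [ 5.65194190e-01  3.87698118e-01  1.59784496e+00  1.93112673e-05
  1.15611776e+00 -1.12129917e+00]
[{'at': [0.4597, 0.3425, 0.0574], 'p': 0.59}] []
```

View pics/w1.png

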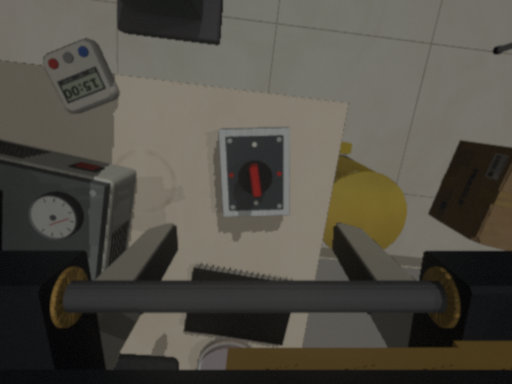

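The wrist view shows the cover (255,172) with its red wing at (254,180), slightly turned relative to the cover's x axis. Now measuring.

```bash
python3 - <<'E'
from h import *
d=np.load('pics/w1.npz');W=d['W'];img=d['img'].astype(int)
x,y,z=W[...,0],W[...,1],W[...,2]
nr=np.hypot(x-.456,y-.345)<.075
def rect(m,n):
    p=W[m][:,:2].astype(np.float32)*1000
    print(n,len(p),cv2.minAreaRect(p),np.median(W[m],0))
rect(nr&(z>.02)&(z<.035),'cover')
red=(img[...,0]>img[...,1]*2.5)&(img[...,0]>60)&nr&(np.hypot(x-.456,y-.345)<.03)&(z>.045)
rect(red&(z>.066),'wingtop');rect(red,'wing')
p=W[red&(z>.066)][:,:2];c=p-p.mean(0);u,s,v=np.linalg.svd(c,full_matrices=False);print(np.degrees(np.arctan2(v[0,1],v[0,0])),s)
E
```

```text
cover 5113 ((455.2713928222656, 342.8200988769531), (108.07320404052734, 84.098876953125), 8.078009605407715) [0.44522559 0.34188183 0.02866059]
wingtop 251 ((454.2551574707031, 343.017578125), (32.382816314697266, 9.130529403686523), 14.17564582824707) [0.45376875 0.34288346 0.07187966]
wing 268 ((454.24951171875, 343.05084228515625), (32.37833786010742, 9.150665283203125), 14.415945053100586) [0.45248109 0.34264036 0.07181509]
14.714919615345078 [0.14607122 0.04128415]
```

```bash
python3 -m handwheel '[[0,-0.0007,0,0,0,-0.136],[0,0,0.04,0,0,0],[0,0,0.04,0,0,0],[0,0,0.04,0,0,0],[0,0,0.015,0,0,0],[0,0,0.01,0,0,0],[0,0,0,0,0,0]]' 0.04 40
python3 -m handwheel '[[0,0,0,0,0,0],[0,0,0,0,0,0],[0,0,0,0,0,0],[0,0,0,0,0,0],[0,0,0,0,0,0],[0,0,0,0,0,0]]' 0 40
```

```text
time_s: 5.9
eef_pos: [0.4555, 0.3432, 0.0607]
tcp_rot: [[-0.968, -0.253, -0.0], [-0.253, 0.968, -0.0], [0.0, -0.0, -1.0]]
contact_force: [0.2, -0.5, 0.6]
grip_width: 0.457
time_s: 6.5
eef_pos: [0.4553, 0.3431, 0.0608]
tcp_rot: [[-0.967, -0.253, 0.0], [-0.253, 0.967, 0.0], [-0.0, 0.0, -1.0]]
contact_force: [-0.1, 0.8, -0.2]
grip_width: 0.012
```

Gripped nothing (1 mm opening); look.

```bash
python3 - <<'E'
from h import *
st=ctrl.get_state();print(st['grip_width'],st['joint_positions'])
a=snap('wrist','w2.png');b=snap('side','s2.png')
cv2.imwrite('pics/ws2.png',cv2.resize(np.hstack([a['img'],b['img']])[:,:,::-1],(800,300)))
E
```

```text
0.012129656769100522 [ 5.64084940e-01  5.71689420e-01  1.71220507e+00  8.41475069e-06
  8.57495084e-01 -1.26290566e+00]
```

View pics/ws2.png

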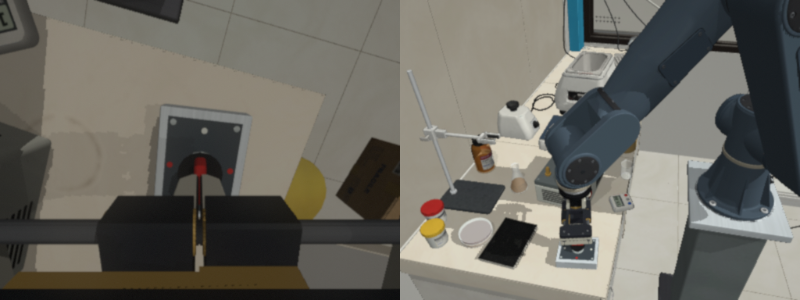

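```bash
python3 - <<'E'
import cv2,numpy as np
a=cv2.imread('pics/w2.png')[130:380,180:340];b=cv2.imread('pics/s2.png')[215:350,190:270]
cv2.imwrite('pics/c2.png',np.hstack([cv2.resize(a,(384,600)),cv2.resize(b,(356,600))]))
E
```

```text
(no output)
```

View pics/c2.png

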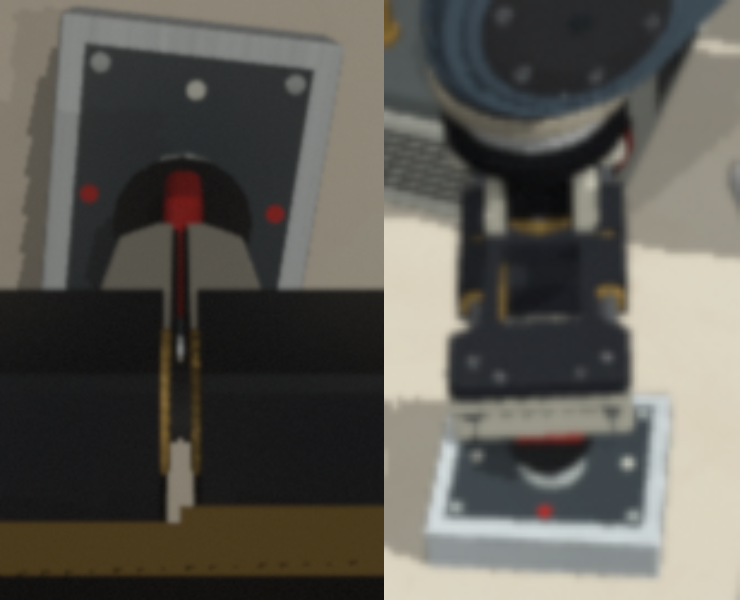

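The wing seems to be between the fingers, yet the width reads about shut; a small lift will tell.

```bash
python3 -m handwheel '[[0,0,-0.005,0,0,0],[0,0,-0.005,0,0,0],[0,0,0,0,0,0],[0,0,0,0,0,0]]'
python3 - <<'E'
from h import *
st=ctrl.get_state();print(st['contact_force'],st['ft_torque'],st['grip_width'])
a=snap('side','s3.png');
cv2.imwrite('pics/c3.png',cv2.resize(a['img'][215:350,170:290,::-1],(530,600),interpolation=cv2.INTER_CUBIC))
print(landmark_of('side','wing'),landmark_of('side','cover'))
W=world(a);m=(np.hypot(W[...,0]-.455,W[...,1]-.343)<.08)
i=a['img'].astype(int);red=m&(i[...,0]>90)&(i[...,1]<60);print(red.sum(),W[red][::4].round(4))
t=world(a)[m];print(np.histogram(t[:,2],bins=np.arange(0,.12,.005)))
E
```

```text
time_s: 7.0
eef_pos: [0.4554, 0.3431, 0.0709]
tcp_rot: [[-0.967, -0.253, 0.0], [-0.253, 0.967, 0.0], [-0.0, 0.0, -1.0]]
contact_force: [0.1, 0.7, -0.5]
grip_width: 0.005
[ 0.1295563   0.69328311 -0.51875384] [ 0.07610309 -0.10700888 -0.01233353] 0.0050671407424712255
[{'at': [0.4583, 0.3401, 0.06], 'p': 0.68}] [{'at': [0.4563, 0.3466, -0.0015], 'p': 0.86}]
41 [[0.4704 0.3527 0.0631]
 [0.4427 0.3454 0.0609]
 [0.4691 0.3507 0.0577]
 [0.4407 0.3453 0.0581]
 [0.467  0.3509 0.0552]
 [0.443  0.3453 0.0542]
 [0.4649 0.3514 0.0531]
 [0.4571 0.3487 0.0516]
 [0.4485 0.3485 0.0536]
 [0.4412 0.3442 0.05  ]
 [0.4513 0.3738 0.0303]]
(array([1051,   76,   77,   79,   84,  954,  314,    0,    2,   98,   38,
         28,   22,   11,    0,    0,    0,    0,    0,    0,    0,    0,
          0]), array([0.   , 0.005, 0.01 , 0.015, 0.02 , 0.025, 0.03 , 0.035, 0.04 ,
       0.045, 0.05 , 0.055, 0.06 , 0.065, 0.07 , 0.075, 0.08 , 0.085,
       0.09 , 0.095, 0.1  , 0.105, 0.11 , 0.115]))
```

View pics/c3.png

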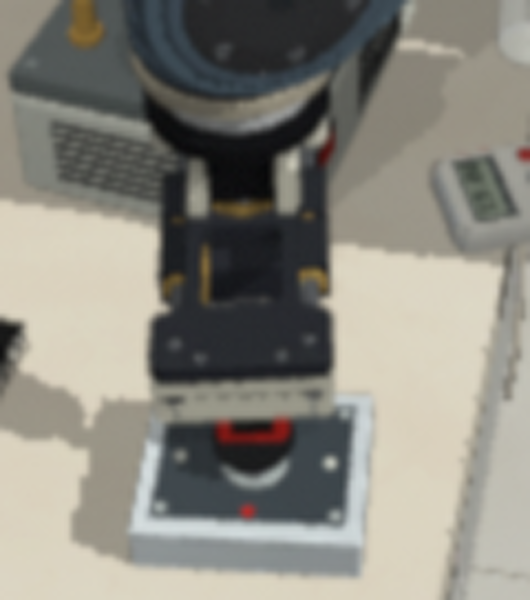

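```bash
python3 - <<'E'
from h import *
np.set_printoptions(precision=3,suppress=True,linewidth=150)
a=read_camera('side');W=world(a)
for v in range(306,318,2): print(v,[tuple((W[v,u]*1000).round().astype(int)) for u in range(218,237,3)],a['img'][v,225])
st=ctrl.get_state();b=read_camera('wrist');B=world(b,st);cv2.imwrite('pics/w4.png',b['img'][:,:,::-1])
x,y,z=B[...,0],B[...,1],B[...,2]
R=np.array(st['tcp_rot']);T=(B-np.array(st['eef_pos']))@R
for s in range(200,380,10): print(s,[tuple((T[s,u]*1000).round().astype(int)) for u in range(235,282,6)])
E
```

```text
306 [(np.int64(445), np.int64(428), np.int64(177)), (np.int64(440), np.int64(427), np.int64(176)), (np.int64(435), np.int64(427), np.int64(177)), (np.int64(430), np.int64(426), np.int64(178)), (np.int64(425), np.int64(425), np.int64(177)), (np.int64(420), np.int64(423), np.int64(177)), (np.int64(415), np.int64(421), np.int64(175))] [152 151 137]
308 [(np.int64(445), np.int64(430), np.int64(173)), (np.int64(440), np.int64(427), np.int64(171)), (np.int64(435), np.int64(427), np.int64(172)), (np.int64(430), np.int64(425), np.int64(171)), (np.int64(425), np.int64(423), np.int64(170)), (np.int64(420), np.int64(423), np.int64(170)), (np.int64(415), np.int64(422), np.int64(170))] [141 139 127]
310 [(np.int64(481), np.int64(328), np.int64(28)), (np.int64(467), np.int64(351), np.int64(62)), (np.int64(461), np.int64(349), np.int64(61)), (np.int64(454), np.int64(350), np.int64(63)), (np.int64(448), np.int64(349), np.int64(64)), (np.int64(443), np.int64(345), np.int64(60)), (np.int64(443), np.int64(320), np.int64(28))] [41 40 38]
312 [(np.int64(294), np.int64(857), np.int64(749)), (np.int64(467)
[... 6815 characters left out ...]
int64(-127)), (np.int64(24), np.int64(-4), np.int64(-127)), (np.int64(23), np.int64(-2), np.int64(-127)), (np.int64(24), np.int64(-1), np.int64(-127)), (np.int64(23), np.int64(0), np.int64(-126)), (np.int64(24), np.int64(1), np.int64(-127)), (np.int64(23), np.int64(3), np.int64(-127)), (np.int64(23), np.int64(4), np.int64(-127))]
370 [(np.int64(25), np.int64(-5), np.int64(-130)), (np.int64(25), np.int64(-4), np.int64(-131)), (np.int64(24), np.int64(-2), np.int64(-130)), (np.int64(25), np.int64(-1), np.int64(-131)), (np.int64(25), np.int64(0), np.int64(-131)), (np.int64(25), np.int64(1), np.int64(-131)), (np.int64(25), np.int64(2), np.int64(-131)), (np.int64(24), np.int64(4), np.int64(-130))]
```

View pics/w4.png

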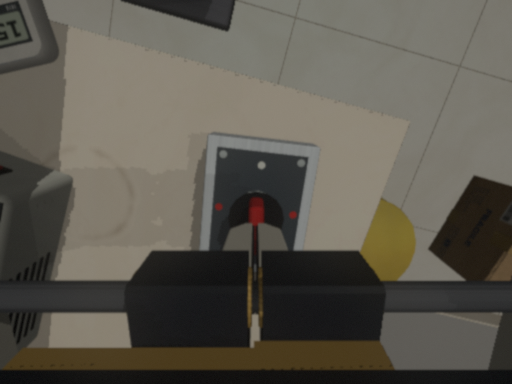

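Wrist view: wing top at (256,210), still under the jaws; the finger ends (grey, from about row 226) appear around 24 mm *behind* the nominal TCP, so the jaws closed above the wing. I measure the tip precisely, shut and open.

```bash
cat > tip.py <<'E'
from h import *
st=ctrl.get_state();b=read_camera('wrist');B=world(b,st);R=np.array(st['tcp_rot']);T=(B-np.array(st['eef_pos']))@R*1000
cv2.imwrite('pics/tip.png',b['img'][:,:,::-1])
m=(abs(T[...,0]-11)<3)&(abs(T[...,1])<70)&(T[...,2]<8)&(T[...,2]>-60)
p=T[m];print(len(p));
for lo in range(-66,66,6):
    q=p[(p[:,1]>=lo)&(p[:,1]<lo+6)]
    if len(q):print(lo,q[:,2].max().round(1),q[:,2].min().round(1))
E
python3 tip.py
python3 -m handwheel '[[0,0,0,0,0,0],[0,0,0,0,0,0],[0,0,0,0,0,0],[0,0,0,0,0,0],[0,0,0,0,0,0]]' 0.04 40
python3 tip.py
```

```text
1738
-18 -20.0 -49.2
-12 -14.7 -49.9
-6 5.4 -60.0
0 6.7 -60.0
6 -13.1 -49.4
12 -20.8 -49.1
time_s: 7.8
eef_pos: [0.4553, 0.3431, 0.0706]
tcp_rot: [[-0.967, -0.253, -0.0], [-0.253, 0.967, -0.0], [0.0, -0.0, -1.0]]
contact_force: [0.3, 0.2, 1.5]
grip_width: 0.385
2334
-36 -20.4 -59.9
-30 -14.6 -60.0
-24 -12.8 -60.0
-6 7.6 -3.2
0 5.7 -3.2
12 -13.5 -59.5
18 -12.3 -60.0
24 -16.2 -59.9
30 -22.1 -54.5
```

Finger tips show at about 13 mm behind the TCP in the picture (both shut and open), not 11 mm ahead. I go down stepwise, watching the force.

```bash
python3 -m handwheel '[[0,0,0.005,0,0,0],[0,0,0.005,0,0,0],[0,0,0.004,0,0,0],[0,0,0.004,0,0,0],[0,0,0,0,0,0]]' 0.03 40
python3 -m handwheel '[[0,0,0.004,0,0,0],[0,0,0.004,0,0,0],[0,0,0.002,0,0,0],[0,0,0.002,0,0,0],[0,0,0,0,0,0]]'; python3 tip.py
```

```text
time_s: 8.35
eef_pos: [0.455, 0.3428, 0.0519]
tcp_rot: [[-0.967, -0.253, -0.001], [-0.253, 0.967, -0.001], [0.001, -0.0, -1.0]]
contact_force: [-0.8, -0.5, 0.9]
grip_width: 0.326
time_s: 8.85
eef_pos: [0.4552, 0.343, 0.0404]
tcp_rot: [[-0.967, -0.253, -0.0], [-0.253, 0.967, -0.0], [0.0, -0.0, -1.0]]
contact_force: [0.5, -0.4, 0.3]
grip_width: 0.324
2628
-36 -23.4 -48.3
-30 -17.3 -59.9
-24 -13.0 -60.0
-18 -5.7 -59.9
-12 -6.8 -9.8
-6 -7.2 -33.5
0 -7.4 -33.2
6 -6.5 -9.3
12 -5.3 -59.7
18 -13.0 -59.9
24 -19.0 -59.0
```

View pics/tip.png

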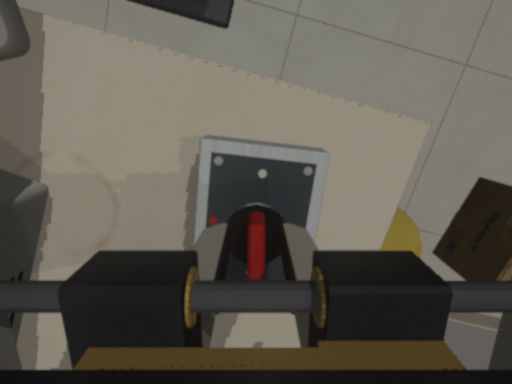

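The wing (256,245) stands between the open fingers with no contact; closing now.

```bash
python3 -m handwheel '[[0,0,0,0,0,0],[0,0,0,0,0,0],[0,0,0,0,0,0],[0,0,0,0,0,0],[0,0,0,0,0,0]]' 0 40; python3 -c "
from h import *
print(ctrl.get_state()['ft_torque'])"
```

```text
time_s: 9.4
eef_pos: [0.4553, 0.3431, 0.0407]
tcp_rot: [[-0.967, -0.253, 0.0], [-0.253, 0.967, 0.0], [-0.0, 0.0, -1.0]]
contact_force: [0.6, 1.3, 0.0]
grip_width: 0.102
[ 0.19627498 -0.11209692  0.01093939]
```

```bash
python3 -m handwheel '[[0,0,0.0015,0,0,0],[0,0,0,0,0,0]]'; python3 -m handwheel '[[0,0,0,0,0,0.055],[0,0,0,0,0,0.055],[0,0,0,0,0,0]]'; python3 -m handwheel '[[0,0,-0.0015,0,0,0],[0,0,-0.015,0,0,0],[0,0,-0.03,0,0,0],[0,0,-0.03,0,0,0],[0,0,-0.03,0,0,0],[0,0,-0.03,0,0,0],[0,0,-0.03,0,0,0],[0,0,0,0,0,0]]'
python3 - <<'E'
from h import *
st=ctrl.get_state();r=read_camera('wrist');W=world(r,st);cv2.imwrite('pics/w6.png',r['img'][:,:,::-1])
x,y,z=W[...,0],W[...,1],W[...,2];p0=np.array(st['eef_pos'])
zt=p0[2]-.0407+.028
m=(abs(z-zt)<.006)&(np.hypot(x-p0[0],y-p0[1])<.08)
print(m.sum(),cv2.minAreaRect(W[m][:,:2].astype(np.float32)*1000),np.median(z[m])-zt, np.degrees(np.arctan2(st['tcp_rot'][1][0],st['tcp_rot'][0][0]))+180)
print(st['ft_torque'],st['contact_force'])
E
```

```text
time_s: 9.6
eef_pos: [0.4554, 0.3432, 0.0393]
tcp_rot: [[-0.967, -0.253, 0.0], [-0.253, 0.967, 0.0], [-0.0, 0.0, -1.0]]
contact_force: [-1.3, -0.3, 4.3]
grip_width: 0.102
time_s: 9.9
eef_pos: [0.4553, 0.3433, 0.0393]
tcp_rot: [[-0.989, -0.145, 0.0], [-0.145, 0.989, 0.0], [-0.0, 0.0, -1.0]]
contact_force: [-1.0, 2.4, 4.1]
grip_width: 0.105
time_s: 10.7
eef_pos: [0.4566, 0.3436, 0.2101]
tcp_rot: [[-0.989, -0.146, 0.005], [-0.146, 0.989, 0.003], [-0.006, 0.002, -1.0]]
contact_force: [0.5, -0.2, -2.3]
grip_width: 0.103
10592 ((451.5997314453125, 341.8406677246094), (97.46307373046875, 84.32186889648438), 8.128660202026367) 0.00048588785786812805 8.419533164046328
[-0.00709288 -0.1245276   0.00533043] [ 0.53589623 -0.15346696 -2.28076516]
```

View pics/w6.png

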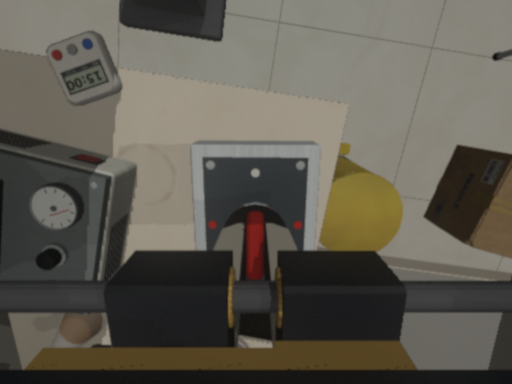

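```bash
python3 - <<'E'
from h import *
W=np.load('pics/top1.npz')['W'];x,y,z=W[...,0],W[...,1],W[...,2]
for x0 in np.arange(.40,.9,.04):
    print(round(x0,2),[int(1000*z[(x>=x0)&(x<x0+.04)&(y>=y0)&(y<y0+.04)].max(initial=0)) for y0 in np.arange(-.16,.44,.04)])
E
```

```text
0.4 [52, 5, 6, 6, 5, 5, 20, 19, 5, 6, 6, 34, 66, 33, 5]
0.44 [43, 39, 7, 99, 99, 99, 100, 99, 100, 5, 5, 34, 74, 51, 6]
0.48 [57, 55, 6, 100, 116, 114, 114, 115, 112, 8, 6, 32, 34, 33, 5]
0.52 [67, 66, 5, 99, 113, 114, 112, 119, 111, 5, 5, 5, 6, 6, 6]
0.56 [68, 67, 5, 103, 114, 114, 101, 122, 99, 7, 6, 14, 11, 5, 5]
0.6 [67, 69, 6, 99, 101, 98, 101, 126, 99, 6, 17, 17, 18, 19, 19]
0.64 [67, 67, 5, 5, 8, 5, 5, 5, 5, 5, 18, 18, 18, 19, 18]
0.68 [67, 69, 7, 5, 5, 5, 103, 103, 258, 259, 18, 27, 32, 28, 17]
0.72 [68, 67, 5, 6, 6, 6, 105, 104, 262, 261, 11, 35, 35, 36, 6]
0.76 [49, 8, 5, 5, 6, 5, 6, 21, 262, 260, 22, 35, 36, 34, 5]
0.8 [99, 5, 7, 5, 6, 6, 5, 21, 258, 257, 21, 6, 66, 72, 68]
0.84 [109, 7, 7, 5, 140, 141, 106, 21, 265, 265, 20, 71, 72, 73, 74]
0.88 [105, 6, 5, 5, 142, 141, 110, 21, 266, 265, 22, 73, 73, 72, 6]
```

```bash
python3 -m handwheel '[[0,0,0,0,0,0.124],[0,0,0,0,0,0.124],[0,-0.0288,0,0,0,0],[-0.0233,-0.0288,0,0,0,0],[-0.0233,-0.0288,0,0,0,0],[-0.0233,-0.0288,0,0,0,0],[-0.0233,-0.0288,0,0,0,0],[-0.0233,-0.0288,0,0,0,0]]'
python3 -m handwheel '[[-0.0233,-0.0288,0,0,0,0],[-0.0233,-0.0288,0,0,0,0],[-0.0233,-0.0288,0,0,0,0],[-0.0233,-0.0288,0,0,0,0],[-0.0233,0,0,0,0,0],[0,0,0,0,0,0],[0,0,0,0,0,0]]'
cat > well.py <<'E'
from h import *
np.set_printoptions(precision=4,suppress=True)
st=ctrl.get_state();r=snap('wrist','well.png');W=world(r,st)
x,y,z=W[...,0],W[...,1],W[...,2];p0=np.array(st['eef_pos']);print(p0,np.array(st['tcp_rot']))
R=np.array(st['tcp_rot'])
nr=np.hypot(x-.5393,y-.0449)<.08
m=nr&(z>.1045)&(z<.118)
print(m.sum(),cv2.minAreaRect(W[m][:,:2].astype(np.float32)*1000),np.median(z[m]))
d=(abs(z-.095)<.006)&(np.hypot(x-.543,y-.08)<.15)
print('deck z',np.median(z[d]))
P=W[m][:,:2];a=np.radians(-6.1);q=(P-[.5393,.0449])@np.array([[np.cos(a),-np.sin(a)],[np.sin(a),np.cos(a)]])
print('well-frame extents x',np.percentile(q[:,0],[.5,2,98,99.5])*1000,'y',np.percentile(q[:,1],[.5,2,98,99.5])*1000)
t=(np.array(p0)-W)@R
zt=p0[2]-.0407+.028
c=(abs(z-zt)<.006)&(np.hypot(x-p0[0],y-p0[1])<.08)
print('cover',cv2.minAreaRect(W[c][:,:2].astype(np.float32)*1000))
Q=(W[c]-p0)@R*1000;print('cover in tool x,y',np.percentile(Q[:,0],[1,99]),np.percentile(Q[:,1],[.5,99.5]))
k=nr&(np.hypot(x-.5393,y-.0449)<.02);print('plate z',np.percentile(z[k],[10,50,90]),k.sum())
E
python3 well.py
```

```text
time_s: 11.55
eef_pos: [0.5533, 0.1576, 0.204]
tcp_rot: [[-0.995, 0.101, -0.003], [0.101, 0.995, -0.001], [0.003, -0.001, -1.0]]
contact_force: [0.4, 0.8, -2.5]
grip_width: 0.107
time_s: 12.25
eef_pos: [0.6568, 0.0328, 0.2037]
tcp_rot: [[-0.995, 0.102, -0.003], [0.102, 0.995, -0.0], [0.003, -0.0, -1.0]]
contact_force: [-1.0, -0.3, -2.4]
grip_width: 0.103
[0.6568 0.0328 0.2037] [[-0.9948  0.1015 -0.0034]
 [ 0.1015  0.9948 -0.    ]
 [ 0.0034 -0.0003 -1.    ]]
1768 ((540.6961059570312, 41.3620719909668), (73.1348648071289, 91.14910125732422), 83.86751556396484) 0.1108954840206734
deck z 0.09573985435346098
well-frame extents x [-41.8769 -40.4969  47.1571  47.2827] y [-39.7466 -39.4962  32.7142  33.0424]
cover ((651.7147827148438, 31.736513137817383), (84.56929779052734, 97.55675506591797), 83.90542602539062)
cover in tool x,y [-18.6999  53.4302] [-42.7343  40.1728]
plate z [0.0863 0.0974 0.0985] 1752
```

View pics/well.png

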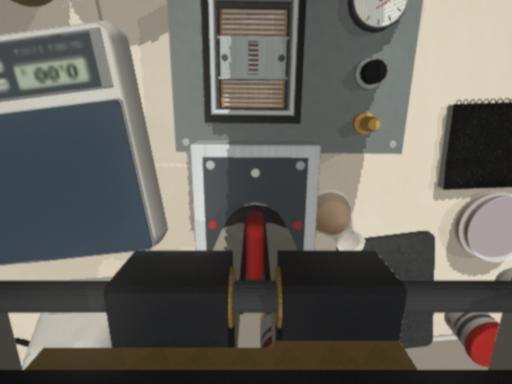

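Coaming is fully visible apart from its far end; cover and coaming yaw agree (−6.1°). Offset worked out: tool x +0.119, y −0.002. Move over it and down to just above the coaming.

```bash
python3 -m handwheel '[[0.03,-0.002,0,0,0,0],[0.035,0,0,0,0,0],[0.035,0,0,0,0,0],[0.019,0,0,0,0,0],[0,0,0.02,0,0,0],[0,0,0.02,0,0,0],[0,0,0.005,0,0,0],[0,0,0,0,0,0]]'; python3 -m handwheel '[[0,0,0,0,0,0],[0,0,0,0,0,0]]'; python3 well.py | tail -3
```

```text
time_s: 13.1
eef_pos: [0.5384, 0.0433, 0.1602]
tcp_rot: [[-0.995, 0.101, -0.002], [0.101, 0.995, -0.0], [0.002, -0.0, -1.0]]
contact_force: [1.5, 0.5, -2.2]
grip_width: 0.104
time_s: 13.3
eef_pos: [0.5396, 0.043, 0.1615]
tcp_rot: [[-0.995, 0.101, 0.001], [0.101, 0.995, -0.0], [-0.001, 0.0, -1.0]]
contact_force: [-0.7, -0.2, -2.0]
grip_width: 0.101
 [-0.0013  0.0001 -1.    ]]
0 ((0.0, 0.0), (0.0, 0.0), 0.0) nan
deck z 0.09546315560255449
  return _methods._mean(a, axis=axis, dtype=dtype,
  ret = ret.dtype.type(ret / rcount)
Traceback (most recent call last):
  File "well.py", line 12, in <module>
    print('well-frame extents x',np.percentile(q[:,0],[.5,2,98,99.5])*1000,'y',np.percentile(q[:,1],[.5,2,98,99.5])*1000)
                                 ~~~~~~~~~~~~~^^^^^^^^^^^^^^^^^^^^^^^
IndexError: index -1 is out of bounds for axis 0 with size 0
```

```bash
python3 -m handwheel '[[0.0012,0,0.003,0,0,0],[0,0,0.003,0,0,0],[0,0,0.002,0,0,0],[0,0,0,0,0,0],[0,0,0,0,0,0]]'; python3 -m handwheel '[[0,0,0.002,0,0,0],[0,0,0.001,0,0,0],[0,0,0,0,0,0]]'
```

```text
time_s: 13.85
eef_pos: [0.538, 0.0431, 0.1526]
tcp_rot: [[-0.995, 0.102, -0.0], [0.102, 0.995, 0.0], [0.0, 0.0, -1.0]]
contact_force: [-0.4, 0.6, -1.8]
grip_width: 0.107
time_s: 14.15
eef_pos: [0.5379, 0.0431, 0.1494]
tcp_rot: [[-0.995, 0.102, -0.0], [0.102, 0.995, 0.0], [0.0, -0.0, -1.0]]
contact_force: [-0.1, 0.4, -2.1]
grip_width: 0.102
```

Already 2 mm below the coaming top with no contact. Continue down slowly.

```bash
python3 -m handwheel '[[0,0,0.002,0,0,0],[0,0,0.002,0,0,0],[0,0,0,0,0,0]]'; python3 -m handwheel '[[0,0,0.002,0,0,0],[0,0,0.002,0,0,0],[0,0,0,0,0,0]]'; python3 -m handwheel '[[0,0,0.0015,0,0,0],[0,0,0.001,0,0,0],[0,0,0,0,0,0]]'
```

```text
time_s: 14.45
eef_pos: [0.5379, 0.0431, 0.1453]
tcp_rot: [[-0.995, 0.102, -0.0], [0.102, 0.995, -0.0], [0.0, -0.0, -1.0]]
contact_force: [0.0, 0.0, -2.7]
grip_width: 0.108
time_s: 14.75
eef_pos: [0.5379, 0.0431, 0.1413]
tcp_rot: [[-0.995, 0.102, -0.0], [0.102, 0.995, -0.0], [0.0, -0.0, -1.0]]
contact_force: [-0.0, 1.0, -2.3]
grip_width: 0.104
time_s: 15.05
eef_pos: [0.5379, 0.0431, 0.139]
tcp_rot: [[-0.995, 0.102, -0.0], [0.102, 0.995, 0.0], [0.0, -0.0, -1.0]]
contact_force: [-0.6, 0.8, -2.1]
grip_width: 0.105
```

```bash
python3 -m handwheel '[[0,0,0.001,0,0,0],[0,0,0,0,0,0]]'; python3 -m handwheel '[[0,0,0.001,0,0,0],[0,0,0,0,0,0]]';  python3 -m handwheel '[[0,0,0.001,0,0,0],[0,0,0,0,0,0]]'; python3 -m handwheel '[[0,0,0.001,0,0,0],[0,0,0,0,0,0]]'
```

```text
time_s: 15.25
eef_pos: [0.538, 0.0431, 0.138]
tcp_rot: [[-0.995, 0.102, -0.0], [0.102, 0.995, 0.0], [0.0, -0.0, -1.0]]
contact_force: [0.0, 0.1, -1.6]
grip_width: 0.105
time_s: 15.45
eef_pos: [0.5382, 0.0431, 0.1375]
tcp_rot: [[-0.995, 0.102, 0.0], [0.102, 0.995, 0.0], [-0.0, 0.0, -1.0]]
contact_force: [-1.3, -0.1, 3.0]
grip_width: 0.103
time_s: 15.65
eef_pos: [0.5382, 0.0431, 0.1364]
tcp_rot: [[-0.995, 0.102, 0.0], [0.102, 0.995, 0.0], [-0.0, 0.0, -1.0]]
contact_force: [-1.9, 0.2, 4.2]
grip_width: 0.106
time_s: 15.85
eef_pos: [0.5381, 0.0431, 0.1352]
tcp_rot: [[-0.995, 0.102, 0.0], [0.102, 0.995, 0.0], [-0.0, 0.0, -1.0]]
contact_force: [-1.9, 1.2, 5.1]
grip_width: 0.104
```

```bash
python3 -m handwheel '[[0,0,0.001,0,0,0],[0,0,0,0,0,0]]'; python3 -m handwheel '[[0,0,0.001,0,0,0],[0,0,0,0,0,0]]';  python3 -m handwheel '[[0,0,0.001,0,0,0],[0,0,0,0,0,0]]'
```

```text
time_s: 16.05
eef_pos: [0.5381, 0.0431, 0.1341]
tcp_rot: [[-0.995, 0.102, 0.0], [0.102, 0.995, 0.0], [-0.0, 0.0, -1.0]]
contact_force: [-1.6, 0.8, 5.7]
grip_width: 0.1
time_s: 16.25
eef_pos: [0.5381, 0.0431, 0.1332]
tcp_rot: [[-0.995, 0.102, 0.0], [0.102, 0.995, 0.0], [-0.0, 0.0, -1.0]]
contact_force: [-1.2, -0.3, 5.0]
grip_width: 0.107
time_s: 16.45
eef_pos: [0.5381, 0.0431, 0.1322]
tcp_rot: [[-0.995, 0.102, 0.0], [0.102, 0.995, 0.0], [-0.0, 0.0, -1.0]]
contact_force: [-2.6, -0.2, 5.9]
grip_width: 0.104
```

```bash
python3 -m handwheel '[[0,0,0.001,0,0,0],[0,0,0.001,0,0,0],[0,0,0,0,0,0]]'; python3 -m handwheel '[[0,0,0.001,0,0,0],[0,0,0.001,0,0,0],[0,0,0,0,0,0]]'
```

```text
time_s: 16.75
eef_pos: [0.5382, 0.0431, 0.1303]
tcp_rot: [[-0.995, 0.102, 0.0], [0.102, 0.995, 0.0], [-0.0, 0.0, -1.0]]
contact_force: [-2.7, 0.0, 7.5]
grip_width: 0.104
time_s: 17.05
eef_pos: [0.5382, 0.0431, 0.1283]
tcp_rot: [[-0.995, 0.102, 0.0], [0.102, 0.995, 0.0], [-0.0, 0.0, -1.0]]
contact_force: [-2.1, 0.6, 6.6]
grip_width: 0.107
```

The bar is in the slot: 9.4 mm pressed, with the spring force only.

```bash
python3 -m handwheel '[[0,0,0.001,0,0,0],[0,0,0,0,0,0]]'; python3 -m handwheel '[[0,0,0.001,0,0,0],[0,0,0,0,0,0]]';  python3 -m handwheel '[[0,0,0.001,0,0,0],[0,0,0,0,0,0]]'
```

```text
time_s: 17.25
eef_pos: [0.5382, 0.0431, 0.1274]
tcp_rot: [[-0.995, 0.102, 0.0], [0.102, 0.995, 0.0], [-0.0, 0.0, -1.0]]
contact_force: [-2.7, 0.7, 7.6]
grip_width: 0.1
time_s: 17.45
eef_pos: [0.5382, 0.0431, 0.1264]
tcp_rot: [[-0.995, 0.102, 0.0], [0.102, 0.995, -0.0], [-0.0, 0.0, -1.0]]
contact_force: [-2.7, 0.4, 8.6]
grip_width: 0.105
time_s: 17.65
eef_pos: [0.5382, 0.0431, 0.1255]
tcp_rot: [[-0.995, 0.102, 0.0], [0.102, 0.995, 0.0], [-0.0, 0.0, -1.0]]
contact_force: [-2.9, 0.6, 9.6]
grip_width: 0.1
```

```bash
python3 -m handwheel '[[0,0,0.0005,0,0,0],[0,0,0,0,0,0]]'; python3 -m handwheel '[[0,0,0.0005,0,0,0],[0,0,0,0,0,0]]'
```

```text
time_s: 17.85
eef_pos: [0.5382, 0.0431, 0.125]
tcp_rot: [[-0.995, 0.102, 0.0], [0.102, 0.995, 0.0], [-0.0, 0.0, -1.0]]
contact_force: [-3.1, -0.1, 9.5]
grip_width: 0.103
time_s: 18.05
eef_pos: [0.5382, 0.0431, 0.1245]
tcp_rot: [[-0.995, 0.102, 0.0], [0.102, 0.995, 0.0], [-0.0, 0.0, -1.0]]
contact_force: [-3.0, 0.5, 8.7]
grip_width: 0.105
```

```bash
python3 -m handwheel '[[0,0,0.0005,0,0,0],[0,0,0,0,0,0]]'; python3 -m handwheel '[[0,0,0.0005,0,0,0],[0,0,0,0,0,0]]'
```

```text
time_s: 18.25
eef_pos: [0.5382, 0.0431, 0.1241]
tcp_rot: [[-0.995, 0.102, 0.0], [0.102, 0.995, 0.0], [-0.0, 0.0, -1.0]]
contact_force: [-3.6, 0.8, 9.7]
grip_width: 0.105
time_s: 18.45
eef_pos: [0.5382, 0.0431, 0.1236]
tcp_rot: [[-0.995, 0.102, 0.001], [0.102, 0.995, 0.0], [-0.001, 0.0, -1.0]]
contact_force: [-3.2, 0.3, 9.7]
grip_width: 0.105
```

```bash
python3 -m handwheel '[[0,0,0.0004,0,0,0],[0,0,0,0,0,0]]'; python3 -m handwheel '[[0,0,0.0004,0,0,0],[0,0,0,0,0,0]]'
```

```text
time_s: 18.65
eef_pos: [0.5382, 0.0431, 0.1233]
tcp_rot: [[-0.995, 0.102, 0.001], [0.102, 0.995, 0.0], [-0.001, 0.0, -1.0]]
contact_force: [-3.7, 0.8, 10.7]
grip_width: 0.106
time_s: 18.85
eef_pos: [0.5382, 0.0431, 0.1233]
tcp_rot: [[-0.995, 0.102, 0.001], [0.102, 0.995, -0.0], [-0.001, 0.0, -1.0]]
contact_force: [-5.6, 0.1, 16.5]
grip_width: 0.108
```

Socket floor felt at 14.4 mm (16.5 N). Back off 0.8 mm and turn, watching forces.

```bash
python3 -m handwheel '[[0,0,-0.0008,0,0,0],[0,0,0,0,0,0]]'; python3 -m handwheel '[[0,0,0,0,0,0.1],[0,0,0,0,0,0.1],[0,0,0,0,0,0]]'; python3 -c "
from h import *
print(ctrl.get_state()['ft_torque'])"
```

```text
time_s: 19.05
eef_pos: [0.5382, 0.0431, 0.1237]
tcp_rot: [[-0.995, 0.102, 0.001], [0.102, 0.995, -0.0], [-0.001, 0.0, -1.0]]
contact_force: [-3.4, -0.1, 10.3]
grip_width: 0.102
time_s: 19.35
eef_pos: [0.5383, 0.0434, 0.1237]
tcp_rot: [[-0.954, 0.301, 0.001], [0.301, 0.954, 0.001], [-0.001, 0.001, -1.0]]
contact_force: [-2.5, 1.7, 9.3]
grip_width: 0.104
[0.48885117 0.47131659 0.01149557]
```

Turns freely.

```bash
python3 -m handwheel '[[0,0,0,0,0,0.14],[0,0,0,0,0,0.14],[0,0,0,0,0,0]]'; python3 -m handwheel '[[0,0,0,0,0,0.14],[0,0,0,0,0,0.14],[0,0,0,0,0,0]]';python3 -c "
from h import *
print(ctrl.get_state()['ft_torque'])"
```

```text
time_s: 19.65
eef_pos: [0.5384, 0.0438, 0.1237]
tcp_rot: [[-0.833, 0.554, 0.001], [0.554, 0.833, 0.001], [-0.0, 0.002, -1.0]]
contact_force: [-2.2, 4.3, 9.8]
grip_width: 0.103
time_s: 19.95
eef_pos: [0.5387, 0.0441, 0.1239]
tcp_rot: [[-0.647, 0.762, 0.002], [0.762, 0.647, 0.002], [-0.0, 0.003, -1.0]]
contact_force: [-1.6, 6.7, 9.9]
grip_width: 0.107
[ 1.22520898  0.07537288 -0.00266275]
```

```bash
python3 -m handwheel '[[0.0005,0.0004,0.0002,0,0,0],[0,0,0,0,0,0.14],[0,0,0,0,0,0.14],[0,0,0,0,0,0]]'; python3 -m handwheel '[[0.0004,0,0,0,0,0.14],[0,0,0,0,0,0.14],[0,0,0,0,0,0]]';python3 -c "
from h import *
print(ctrl.get_state()['ft_torque'])"
```

```text
time_s: 20.35
eef_pos: [0.5391, 0.0444, 0.1238]
tcp_rot: [[-0.411, 0.912, 0.003], [0.912, 0.411, 0.001], [-0.0, 0.003, -1.0]]
contact_force: [0.6, 4.6, 10.2]
grip_width: 0.108
time_s: 20.65
eef_pos: [0.5395, 0.0445, 0.1241]
tcp_rot: [[-0.143, 0.99, 0.004], [0.99, 0.143, 0.001], [0.0, 0.004, -1.0]]
contact_force: [2.8, 3.3, 9.7]
grip_width: 0.102
[ 0.5477573  -0.43739218  0.01621658]
```

```bash
python3 -m handwheel '[[0.0002,0.0002,0.0003,0,0,0.12],[0,0,0,0,0,0.13],[0,0,0,0,0,0],[0,0,0,0,0,0]]';python3 -c "
from h import *
print(ctrl.get_state()['ft_torque'])"
```

```text
time_s: 21.05
eef_pos: [0.54, 0.0446, 0.1239]
tcp_rot: [[0.101, 0.995, 0.005], [0.995, -0.101, 0.0], [0.001, 0.005, -1.0]]
contact_force: [3.3, 2.8, 10.0]
grip_width: 0.103
[ 0.31484404 -0.5652702  -0.02798661]
```

Quarter turn made. Ease up to let the cam catch.

```bash
python3 -m handwheel '[[0,0,-0.001,0,0,0],[0,0,-0.001,0,0,0],[0,0,0,0,0,0]]'; python3 -m handwheel '[[0,0,-0.001,0,0,0],[0,0,0,0,0,0]]'; python3 -m handwheel '[[0,0,-0.0005,0,0,0],[0,0,0,0,0,0]]'
```

```text
time_s: 21.35
eef_pos: [0.5399, 0.0445, 0.1259]
tcp_rot: [[0.101, 0.995, 0.005], [0.995, -0.101, 0.0], [0.001, 0.005, -1.0]]
contact_force: [3.1, 2.8, 8.4]
grip_width: 0.102
time_s: 21.55
eef_pos: [0.5399, 0.0445, 0.1268]
tcp_rot: [[0.101, 0.995, 0.005], [0.995, -0.101, 0.0], [0.001, 0.005, -1.0]]
contact_force: [3.8, 2.2, 7.6]
grip_width: 0.101
time_s: 21.75
eef_pos: [0.5399, 0.0446, 0.1273]
tcp_rot: [[0.101, 0.995, 0.005], [0.995, -0.101, 0.0], [0.001, 0.005, -1.0]]
contact_force: [3.6, 2.3, 7.8]
grip_width: 0.103
```

```bash
python3 -m handwheel '[[0,0,-0.0004,0,0,0],[0,0,0,0,0,0]]'; python3 -m handwheel '[[0,0,-0.0004,0,0,0],[0,0,0,0,0,0]]'
```

```text
time_s: 21.95
eef_pos: [0.5399, 0.0446, 0.1274]
tcp_rot: [[0.101, 0.995, 0.005], [0.995, -0.101, 0.0], [0.001, 0.005, -1.0]]
contact_force: [4.5, 2.3, 4.6]
grip_width: 0.104
time_s: 22.15
eef_pos: [0.5399, 0.0446, 0.1274]
tcp_rot: [[0.101, 0.995, 0.005], [0.995, -0.101, 0.0], [0.001, 0.004, -1.0]]
contact_force: [6.8, 1.9, -0.8]
grip_width: 0.106
```

Cam caught: stud holds at 10.3 mm pressed while the arm load falls through zero. Relieve the side force and let go.

```bash
python3 -m handwheel '[[0,0.0004,0.0002,0,0,0],[0,0,0,0,0,0]]'; python3 -m handwheel '[[0,0,0,0,0,0],[0,0,0,0,0,0],[0,0,0,0,0,0],[0,0,0,0,0,0]]' 0.035; python3 -m handwheel '[[0,0,-0.01,0,0,0],[0,0,-0.02,0,0,0],[0,0,-0.03,0,0,0],[0,0,-0.04,0,0,0],[0,0,-0.04,0,0,0],[0,0,0,0,0,0],[0,0,0,0,0,0]]'
cat > fin.py <<'E'
from h import *
st=ctrl.get_state();r=snap('wrist','fin.png');W=world(r,st);img=r['img'].astype(int)
for R,n in ((W,'wrist'),(None,'top')):
    if R is None:
        t=snap('top','fint.png');R=world(t);img=t['img'].astype(int)
    x,y,z=R[...,0],R[...,1],R[...,2];nr=np.hypot(x-.5385,y-.043)<.08
    for a,lo,hi in(('panel',.118,.132),):
        m=nr&(z>lo)&(z<hi);print(n,a,m.sum(),m.any() and (cv2.minAreaRect(R[m][:,:2].astype(np.float32)*1000),np.median(z[m])))
    w=nr&(img[...,0]>img[...,1]*2.5)&(img[...,0]>60)&(z>.14);print(n,'wing',w.sum(),w.any() and (cv2.minAreaRect(R[w][:,:2].astype(np.float32)*1000),np.median(z[w])))
b=r['img'].copy();cv2.imwrite('pics/finc.png',cv2.resize(b[:,:,::-1],(800,600)))
E
python3 fin.py
```

```text
time_s: 22.35
eef_pos: [0.5399, 0.0446, 0.1274]
tcp_rot: [[0.101, 0.995, 0.004], [0.995, -0.101, 0.001], [0.001, 0.004, -1.0]]
contact_force: [4.6, 2.9, 3.9]
grip_width: 0.106
time_s: 22.75
eef_pos: [0.538, 0.0442, 0.1264]
tcp_rot: [[0.101, 0.995, -0.001], [0.995, -0.101, -0.0], [-0.0, -0.001, -1.0]]
contact_force: [-0.1, 0.5, 0.2]
grip_width: 0.363
time_s: 23.45
eef_pos: [0.5385, 0.0443, 0.2675]
tcp_rot: [[0.101, 0.995, 0.002], [0.995, -0.101, -0.0], [0.0, 0.002, -1.0]]
contact_force: [0.5, 0.5, -1.1]
grip_width: 0.378
wrist panel 6208 (((537.663330078125, 41.581993103027344), (84.18256378173828, 108.21339416503906), 83.9202880859375), np.float64(0.12573935263810895))
wrist wing 312 (((541.583740234375, 70.95549774169922), (91.02989959716797, 9.104209899902344), 84.28012084960938), np.float64(0.15877274020034368))
top panel 122 (((535.74658203125, 6.406270980834961), (9.22845458984375, 107.56831359863281), 85.3484115600586), np.float64(0.12516094420924878))
top wing 0 False
```

View pics/finc.png

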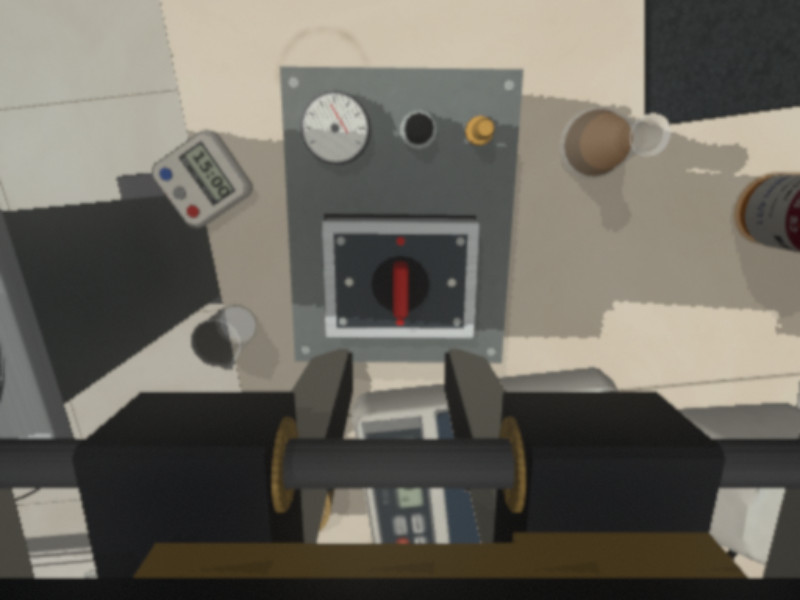

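```bash
python3 -c "
from cell import ticket
print(ticket.hand_in())"
```

```text
the job is handed in; nothing more can be done
None
```

The hatch cover is on the filter well, down on its seal, and the wing stud is caught a quarter turn clockwise. The arm has let go and stands clear. I handed the job in at about 23.5 s.

**What I did:** I gripped the cover by its wing and squared the wing to the cover on the bench. I lowered the cover over the coaming and felt the seal where expected. I pressed until the socket floor showed at 14.4 mm, backed off, turned 90° clockwise and eased up. The cam caught 2.6 mm above the estimated clearing depth, where the load fell through zero. The highest force I read was about 17 N, read between moves rather than continuously.

**Last checks:**
- **Cover:** top at 125.7 mm against 125 expected, and its yaw matches the pump (−6.1°).
- **Wing:** it lies across the cover, with its top at 158.8 mm against 158.7 expected when caught.
- **Other things:** the timer and beaker look undisturbed in the last picture. The tape roll and specimen cup were never approached, but I did not check them at the end.

**What disagreed or failed:**
- **First grasp:** it closed on air. In the wrist camera the fingertips stand about 13 mm behind the TCP, not 11 mm ahead as stated, so I gripped about 20 mm lower.
- **Well position:** the top and wrist cameras differed by about 3 mm sideways. I used wrist measurements corrected by the grasp.
- **Final top view:** it gave no usable check because the arm was in the way.

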